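# Swing the bench magnifier over the bamboo mug

### The job

Swing the bench magnifier round on its post until its lens hangs centred over the bamboo mug, the piece with a handle, so that its rim can be inspected, then let go of it. Leave the mug standing where it is.

Things in the scene. Friction and masses are not known exactly. Their poses are not given: they have to be found in the camera images.
- lens_arm: Level swing arm of the bench magnifier. Origin on the axis of its 18 mm upright post (top at 158 mm), 140 mm above the table; z up; along its -x: a 14 mm wide bar, the lens, a tab with the knob (all 136 to 145 mm high). Swings about z some 90 degrees to each side of the line from the post towards the robot's side, light friction (1 to 2 N at the knob), stays where released. The stand is fixed.
- lens (a point): Centre of the magnifier's round clear lens (91 mm over its dark rim), on the swing arm, 165 mm from the post's axis and 140 mm above the table.
- knob (a point): Top centre of the upright black round knob at the outer end of the swing arm: 16 mm in diameter, 52 mm tall (144 to 196 mm above the table), 220 mm from the post's axis, in line with the lens. It is fixed to the arm, so it turns with it and may slip round in the fingers.
- mug: Loose bamboo mug with a side handle, 52 mm in diameter, 85 mm tall, upright on the stand's 18 mm plywood board, about 165 mm (within 8) from the post's axis; the lens passes over it freely. Origin at the centre of its underside; handle along its +y. A plain cup and a low ring of bamboo, neither with a handle, stand on the board likewise; which stands where changes.
Things that resemble listed ones, but are neither listed nor needed, are in the scene too. Leave any orange, red or turquoise look-alike of the mug alone.

How it is judged:
At the end, for the whole second after the job is handed in: The lens centre hangs within 20 mm (seen from above) of the mug's axis, the swing arm is at rest, and the mug stands upright (within 6 degrees) within 15 mm of where it began (horizontal distance between lens and mug below 0.02 m and angular speed of lens_arm below 0.05 rad/s and angle between mug's own z axis and vertical below 0.1 rad and distance of mug from where it was at the start of the episode below 0.015 m); the robot touches nothing.
It fails at once if the mug is shifted by more than 20 mm or knocked over (distance of mug from where it was at the start of the episode above 0.02 m or angle between mug's own z axis and vertical above 0.35 rad).
It also fails if it takes over 38 s, if anything falls off the work surface, if the arm or the gripper's body presses on something with over 40 N, if the wrist force passes 120 N, or if a joint passes its speed limit or range.

### The arm

A 6-joint arm with a two-finger parallel gripper is mounted at the origin on the work surface. World frame = base frame: x ahead of the robot, y to its left, z up, the work surface at z = 0. Lengths are in m, angles in rad, forces in N, time in s.
With the tool pointing down it reaches from about 0.375 to 0.9 m from the base axis. Payload 3.1 kg.
Tool frame: the origin (TCP) lies between the finger pads; the fingertips stand 22 mm ahead of it and the grasp point (between the pads) lies 3 mm ahead of it; z points along the fingers, y is the line along which they close (so a half turn about z gives the same grasp; the last joint's range is limited). The gripper opens to 87 mm and grips with 3 to 60 N. Pads are 19 mm wide; open, the fingers measure 117 mm over their backs; the gripper's body (75 mm by 190 mm) begins 51 mm behind the grasp point.
Start: joints at [1.026, 0.527, 1.433, -0, 1.181, -0.178], TCP at [0.224, 0.583, 0.245] pointing down, gripper open.
Joint ranges: [-3.08, 3.08], [-0.75, 2.2], [0.22, 2.44], [-1.43, 4.57], [0, 2.65], [-2.85, 2.85]. Speed limits (rad/s): [2.79, 2.79, 3.14, 3.14, 3.14, 3.14].

### API

Orientations are given as a unit quaternion [x, y, z, w].
In Python, from rig import get_obs, camera, get_calibration, hand_in, cut_out gives the robot as it stands.
- The arm moves only by the shell command python3 -m inch 'ROWS' [OPENING] [FORCE]. ROWS is JSON, one flat list of numbers, 6 for each row, row after row: the shift along the tool's x, y, z scaled (see below), then the turn, a rotation vector about the tool's x, y, z scaled (see below). A call has 1 to 20 rows; each row is the pose to reach, as a shift and turn from the pose commanded when the call began, along the tool's axes at that moment; what a row does not reach only later rows make up. The controller multiplies each number of a shift by 0.08 m and each number of a turn by 90 degrees. A row lasts 1/12 s, in which the tool goes at most 41.7 mm and 7.16 degrees, less where a joint would pass 70% of its speed; a pose out of reach is approached as far as the arm can. A call with a number of a shift or a turn outside -1 to 1 is refused whole. A call with a gripper value outside its range is refused whole. OPENING is the finger opening in mm, from 0 to 87, set as the call begins (- or left out, the last holds). The fingers move at their own pace and stop on an object; FORCE is the grip in N (left out, the last holds). Time passes only in rows, so rows that repeat a pose let the fingers close. It gives the time, the measured TCP pose, the force, the opening and the grip force at its end, in the units of the state.
- get_obs(): the state, without advancing time (a new reading comes with each control period).
- camera(name): name is "scene" or "top" or "wrist"; returns the picture (400x640x3 uint8, red, green, blue); there is no depth.
- get_calibration(name): a dict with "vertical_fov" (degrees; the focal length in pixels is half the picture's height over the tangent of half this angle, whatever the lens; pixels are square), "cx", "cy" (the principal point, pixels), "T" (4x4, takes a point from camera to world coordinates). Camera axes: x right, y down, z forward; pixel columns grow to the right and rows downward; lengths in m; the calibration is good to about 2 mm. A picture is of the moment at which its call begins: read the wrist's pose just before it. get_calibration takes no time and is no camera call; for the wrist camera it gives the pose at the moment of the call.
- hand_in(): hands the job in; it is judged then, once.
Trained networks look in the newest picture that a camera, given by its name, has taken for a name from the list of things; names that differ only in an ending like _2 or _b are one class to them, and where a whole thing is asked for, a point or a joint stands for the part that bears it (a point fixed in the world has none). Each returns a list of dicts, best first, with "conf" (0 to 1); they miss things now and then, are a little off and sometimes report something else, mostly with a low value. They report only what shows in the picture. A call takes as long as a camera call. They do not tell look-alikes from the thing itself.
- cut_out(camera, thing): "region" (400x640 bool, what is visible of it) and "bbox" ([left, top, right, bottom] in pixels, round what is visible of it).
The state is a dict: "time": time; "q": joint angles; "joint_velocities": joint speeds; "joint_torque": joint torques, N m; "position": TCP position; "tool_rot": TCP orientation; "ft_force": force on the tool from outside, world axes, zero at the start; "moment": the same for the moment, N m; "grip_width": finger opening in m; "grip_force": force on a finger pad.
Only numpy, scipy, OpenCV 4.12 (cv2) and the standard library are available. Lean on these libraries where they do the work, as an engineer would, in place of code of your own. Each camera call takes 0.05 s, during which the arm holds its last target. There are 200 camera calls.

## Working session

There is one attempt and no reset: what is moved stays moved. The work goes in short steps, Python scripts to look and compute and a shell command to move; the robot and the scene stay as the last step left them, time stands still between calls to the robot, and variables do not carry over. Pictures are saved under pics/ and viewed, at most 10 in all, crops included, and the job is handed in when it is done.

```bash
mkdir -p pics; cat > h.py <<'E'
import numpy as np,cv2
from rig import *
def ray(c,uv,z):
    k=get_calibration(c);f=200/np.tan(np.radians(k["vertical_fov"])/2);T=np.array(k["T"])
    d=T[:3,:3]@np.array([(uv[0]-k["cx"])/f,(uv[1]-k["cy"])/f,1]);o=T[:3,3]
    return o+d*(z-o[2])/d[2]
def proj(c,p):
    k=get_calibration(c);f=200/np.tan(np.radians(k["vertical_fov"])/2);T=np.array(k["T"])
    q=T[:3,:3].T@(np.array(p)-T[:3,3]);return np.array([k["cx"]+f*q[0]/q[2],k["cy"]+f*q[1]/q[2]])
E
python3 - <<'E'
from h import *
ims=[camera(c) for c in("top","scene")]
cv2.imwrite("pics/a.png",ims[0][:,:,::-1]);cv2.imwrite("pics/b.png",ims[1][:,:,::-1])
for c in("top","scene"):
    print(c,np.round(get_calibration(c)["T"],3).tolist())
    for t in("lens_arm","lens","knob","mug"):
        for r in cut_out(c,t)[:4]:
            m=r["region"];ys,xs=np.nonzero(m);print(c,t,round(r["conf"],2),r["bbox"],xs.mean().round(1),ys.mean().round(1),m.sum())
print(get_obs())
E
```

```text
top [[0.001, -0.993, 0.119, 0.376], [-1.0, 0.001, 0.015, -0.054], [-0.015, -0.119, -0.993, 1.269], [0.0, 0.0, 0.0, 1.0]]
top lens_arm 0.8 [220.6, 135.2, 317.2, 170.4] 259.4 151.6 1347
top lens 0.73 [221.2, 133.6, 319.0, 173.2] 258.5 151.6 1374
top knob 0.75 [220.4, 134.8, 320.4, 173.0] 258.8 151.6 1378
top mug 0.86 [353.3, 258.8, 374.4, 290.7] 364.9 271.5 402
top mug 0.81 [346.0, 180.2, 366.8, 209.3] 357.3 191.0 421
top mug 0.64 [406.5, 228.8, 441.9, 252.1] 423.9 239.2 438
top mug 0.59 [207.1, 265.8, 237.5, 297.2] 221.1 280.2 493
scene [[0.629, 0.584, -0.513, 1.024], [0.777, -0.462, 0.428, -0.462], [0.013, -0.668, -0.744, 0.896], [0.0, 0.0, 0.0, 1.0]]
scene lens_arm 0.97 [371.2, 171.1, 433.7, 255.4] 407.4 208.6 1370
scene lens 0.63 [370.2, 172.3, 434.4, 252.4] 409.1 206.9 1256
scene knob 0.84 [366.7, 168.3, 434.0, 252.7] 407.7 207.9 1425
scene mug 0.91 [236.6, 199.0, 256.5, 230.1] 244.8 211.6 631
scene mug 0.78 [191.3, 242.1, 214.4, 286.0] 205.1 264.1 870
scene mug 0.7 [277.1, 236.8, 314.4, 277.0] 298.2 255.8 921
scene mug 0.64 [338.2, 129.4, 358.9, 163.9] 348.4 146.0 522
{'time': 0.5, 'q': array([ 1.02546935e+00,  5.27523490e-01,  1.43277021e+00, -4.67635564e-06,
        1.18138282e+00, -1.78485327e-01]), 'joint_velocities': array([ 1.40942814e-04, -2.28290432e-03,  1.84673225e-05, -1.52974211e-03,
       -2.17966387e-03, -2.77530485e-03]), 'joint_torque': array([-7.57285907e-04, -4.39602113e+01, -1.76788956e+01,  6.33293786e-02,
        5.15866256e-02, -3.68891119e-05]), 'position': array([0.22410382, 0.58338043, 0.24451155]), 'tool_rot': array([ 1.82393204e-01,  9.83225670e-01, -3.99843339e-05, -1.28243870e-05]), 'ft_force': array([ 0.93548438, -0.25962203,  0.530333  ]), 'moment': array([ 0.01748725, -0.02313115,  0.01611423]), 'grip_force': 0.0, 'grip_width': 0.08697302454849994}
```

View pics/a.png

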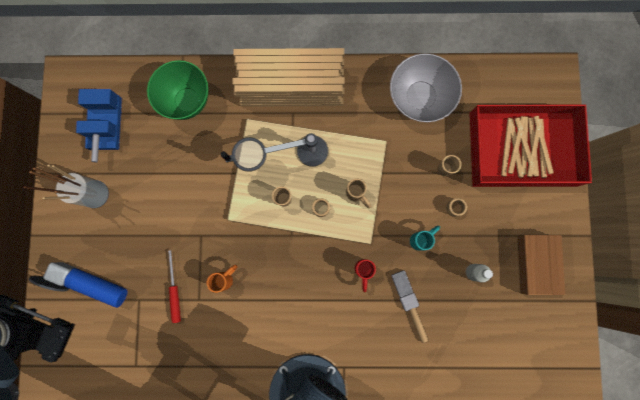

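View pics/b.png

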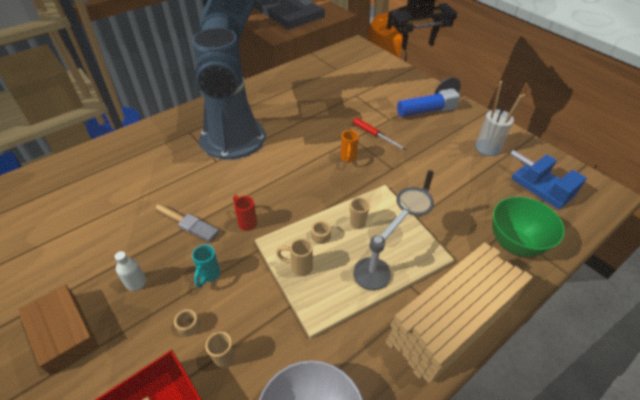

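```bash
python3 - <<'E'
from h import *
a=cv2.imread("pics/a.png")[110:240,200:400];b=cv2.imread("pics/b.png")[160:300,240:440]
cv2.imwrite("pics/c.png",np.vstack([cv2.resize(a,None,fx=3.5,fy=3.5,interpolation=2)[:,:,:][:300] if 0 else cv2.resize(a,(460,299),interpolation=2),cv2.resize(b,(460,300),interpolation=2)]))
cv2.imwrite("pics/d.png",cv2.resize(a,(800,520),interpolation=2))
P=ray("top",(311,139),.158);L=ray("top",(249,154),.14);K=ray("top",(226,157),.196);M=ray("top",(356,187),.103)
print(P,L,K,M,ray("scene",(300,243),.103),ray("scene",(377,241),.158),ray("scene",(415,201),.14),ray("scene",(428,174),.196))
print([np.linalg.norm((x-P)[:2]) for x in (L,K,M)])
E
```

```text
[ 0.66752661 -0.01337742  0.158     ] [0.6329083  0.14815672 0.14      ] [0.61276015 0.19487017 0.196     ] [ 0.55145832 -0.13094886  0.103     ] [ 0.5413065  -0.12597129  0.103     ] [ 0.67427825 -0.01540995  0.158     ] [0.63607851 0.15109503 0.14      ] [0.62466578 0.19427834 0.196     ]
[np.float64(0.16520201540178292), np.float64(0.21532863791569304), np.float64(0.16521165138846536)]
```

View pics/d.png

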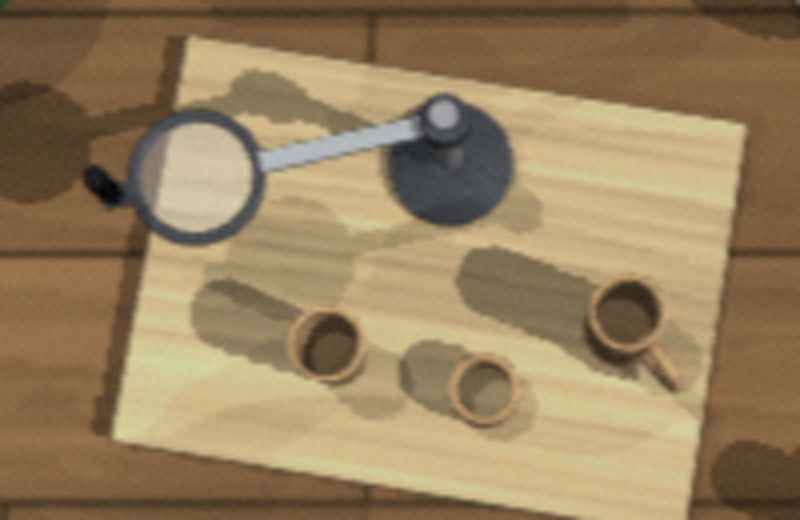

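View pics/c.png

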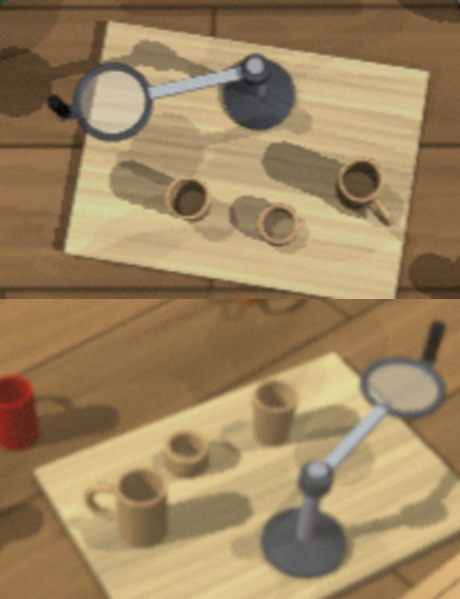

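The crops show three bamboo pieces on the board:
- A plain cup at (281,196).
- A low ring at (321,207).
- The mug at (356,188), whose handle runs to (369,206).

In the scene view the mug is at (300,258), again with its handle visible. Only this one has a handle and the right material, so it is the target. The distances I measured from the post (lens 165 mm, mug 166 mm) fit the description.

```bash
python3 -m inch '[0,0,0,0,0,0.1, 0,0,0,0,0,0.2, 0,0,0,0,0,0.3, 0,0,0,0,0,0.4, 0,0,0,0,0,0.5, 0,0,0,0,0,0.6, 0,0,0,0,0,0.7, 0,0,0,0,0,0.8, 0,0,0,0,0,0.86, 0,0,0,0,0,0.86, 0,0,0,0,0,0.86, 0,0,0,0,0,0.86]' 50 15
python3 -c "
from h import *
from scipy.spatial.transform import Rotation as R
o=get_obs();print(R.from_quat(o['tool_rot']).as_matrix().round(3),o['q'])"
```

```text
time: 1.5
position: [0.2241, 0.5835, 0.2446]
tool_rot: [0.758, 0.653, 0.0, -0.0]
ft_force: [0.5, 0.2, -0.5]
grip_width: 0.0501
grip_force: 0.0
[[ 0.148  0.989  0.   ]
 [ 0.989 -0.148  0.   ]
 [ 0.     0.    -1.   ]] [1.02550384e+00 5.27436531e-01 1.43261129e+00 8.63456385e-06
 1.18142574e+00 1.17407272e+00]
```

```bash
R='';
python3 -m inch '[-0.34,0.47,0,0,0,0, -0.67,0.93,0,0,0,0, -0.67,0.93,0,0,0,0]' >/dev/null
python3 -m inch '[-0.34,0.47,0,0,0,0, -0.67,0.93,0,0,0,0, -0.67,0.93,0,0,0,0]' >/dev/null
python3 -m inch '[-0.34,0.47,0,0,0,0, -0.67,0.93,0,0,0,0, -0.67,0.93,0,0,0,0]' >/dev/null
python3 -m inch '[-0.34,0.47,0,0,0,0, -0.67,0.93,0,0,0,0, -0.67,0.93,0,0,0,0]' >/dev/null
python3 -m inch '[-0.34,0.47,0,0,0,0, -0.67,0.93,0,0,0,0, -0.67,0.93,0,0,0,0, -0.67,0.93,0,0,0,0]'
python3 - <<'E'
from h import *
im=camera("wrist");cv2.imwrite("pics/e.png",im[:,:,::-1])
for r in cut_out("wrist","lens_arm"): print(r["conf"],r["bbox"])
for K in((.623,.2,.196),(.619,.195,.196)): print(proj("wrist",K),proj("wrist",(.634,.15,.14)))
import json
k=get_calibration("wrist");print(np.round(k["T"],3).tolist(),k["vertical_fov"])
E
```

```text
time: 2.83
position: [0.555, 0.2625, 0.2445]
tool_rot: [0.758, 0.652, 0.001, 0.0]
ft_force: [-0.9, 1.0, -0.2]
grip_width: 0.0504
grip_force: 0.0
[439.34903977 301.25104843] [431.45970566 312.95871393]
[433.71746969 308.5559441 ] [431.45970566 312.95871393]
[[0.989, -0.141, -0.04, 0.561], [-0.147, -0.956, -0.252, 0.333], [-0.003, 0.255, -0.967, 0.385], [0.0, 0.0, 0.0, 1.0]] 63.73364100583909
```

View pics/e.png

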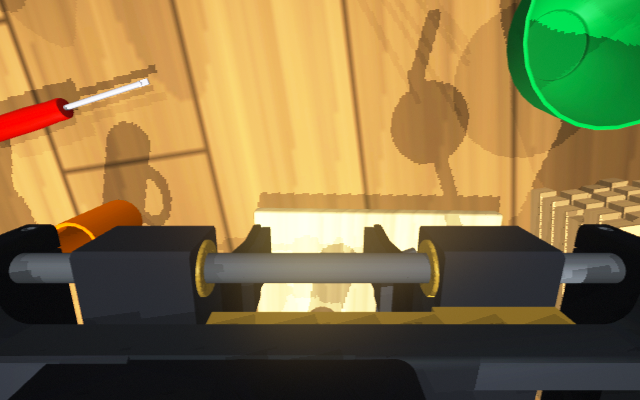

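The wrist picture shows the fingers hiding the knob (they span about 205–435 px), while the lens shadow shows at (430,120). I'll use the top and scene fixes, which agree to a few mm, and let the gripped width confirm the grasp.

```bash

python3 -m inch '[-0.34,0.48,0,0,0,0, -0.67,0.96,0,0,0,0, -0.67,0.96,0,0,0,0, -0.67,0.96,0,0,0,0]' 60
python3 -m inch '[0,0,0.15,0,0,0, 0,0,0.3,0,0,0, 0,0,0.45,0,0,0, 0,0,0.45,0,0,0]'
python3 - <<'E'
from h import *
im=camera("scene");cv2.imwrite("pics/f.png",cv2.resize(im[110:260,340:540,::-1],(800,600),interpolation=2))
E
```

```text
time: 3.27
position: [0.622, 0.1993, 0.2445]
tool_rot: [0.757, 0.653, 0.0, 0.0]
ft_force: [-0.2, -0.1, 0.5]
grip_width: 0.0595
grip_force: 0.0
time: 3.6
position: [0.6171, 0.2008, 0.2045]
tool_rot: [0.756, 0.654, -0.004, -0.002]
ft_force: [-0.8, -0.9, -0.1]
grip_width: 0.0598
grip_force: 0.0
```

View pics/f.png

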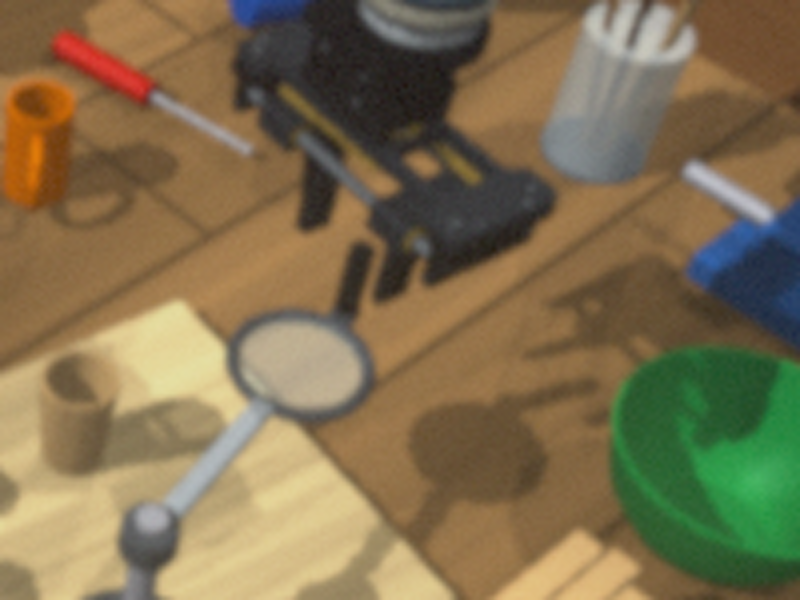

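```bash
python3 - <<'E'
from h import *
o=get_obs();print(o["position"],o["tool_rot"],o["q"],o["ft_force"],o["joint_velocities"])
print(ray("scene",(429.2,172.8),.196),ray("scene",(428.5,175),.183),proj("scene",(.622,.199,.196)),proj("scene",(.617,.2,.183)))
E
```

```text
[0.61819072 0.20060952 0.20583147] [ 0.75648528  0.65400332 -0.00256601 -0.00175886] [1.42076399e-01 6.05725976e-01 1.39928924e+00 2.05812461e-04
 1.14279654e+00 2.87049634e-01] [ 0.53017622 -0.1620808   0.74300897] [-0.00994717 -0.02261367 -0.04327811 -0.00088127  0.0070648  -0.00079859]
[0.62368948 0.1996379  0.196     ] [0.62033559 0.20479002 0.183     ] [428.48266591 172.52734381] [426.1207197  175.10118262]
```

The knob (crop (355,248)–(350,320)) sits between the two fingertips. It measures (0.623, 0.200), as expected. I'll descend and close.

```bash

python3 -m inch '[0,0.03,0.15,0,0,0, 0,0.04,0.32,0,0,0, 0,0.04,0.32,0,0,0]'
python3 -m inch '[0,0,0,0,0,0, 0,0,0,0,0,0, 0,0,0,0,0,0, 0,0,0,0,0,0, 0,0,0,0,0,0, 0,0,0,0,0,0, 0,0,0,0,0,0]' 5 20
```

```text
time: 3.9
position: [0.6228, 0.1991, 0.1802]
tool_rot: [0.757, 0.653, -0.002, -0.001]
ft_force: [-0.7, 0.0, -0.9]
grip_width: 0.0601
grip_force: 0.0
time: 4.48
position: [0.6243, 0.1991, 0.1833]
tool_rot: [0.757, 0.653, 0.0, 0.0]
ft_force: [0.3, 0.8, -0.7]
grip_width: 0.0212
grip_force: 0.0
```

```bash

python3 -m inch '[0,0,0,0,0,0, 0,0,0,0,0,0, 0,0,0,0,0,0, 0,0,0,0,0,0]'
python3 - <<'E'
from h import *
from scipy.spatial.transform import Rotation as R
o=get_obs();p=o["position"];P=np.array([.670,-.0145]);M=np.array([.5475,-.1295])
Rm=R.from_quat(o["tool_rot"]).as_matrix();d=p[:2]-P;print(p,o["grip_width"],o["grip_force"],np.linalg.norm(d),np.degrees(np.arctan2(d[1],d[0])),np.degrees(np.arctan2(Rm[1,1],Rm[0,1])))
# shift in tool frame for arc steps: tool x yaw minus arm yaw is constant
a0=np.arctan2(d[1],d[0])
for st in (24,):
  for k in range(1,7):
    t=np.radians(st*k/6);c,s=np.cos(t),np.sin(t)
    w=np.array([[c,-s],[s,c]])@d-d
    print(k,(Rm[:2,:2].T@w/.08).round(3),-st*k/6/90)
E
```

```text
time: 4.82
position: [0.6239, 0.1994, 0.1831]
tool_rot: [0.757, 0.653, -0.0, -0.0]
ft_force: [-1.8, 1.1, 1.8]
grip_width: 0.0151
grip_force: 20.0
[0.62386734 0.19938167 0.18308288] 0.015137635054256133 19.99958876100891 0.2188003407502938 102.17179652593623 -8.415757117315202
1 [-0.073 -0.176] -0.044444444444444446
2 [-0.159 -0.347] -0.08888888888888889
3 [-0.256 -0.511] -0.13333333333333333
4 [-0.364 -0.668] -0.17777777777777778
5 [-0.483 -0.818] -0.2222222222222222
6 [-0.613 -0.958] -0.26666666666666666
```

Gripped (15 mm on the 16 mm knob, and 219 mm from the post against 220 given). Now I'll swing along the arc, turning the tool with the arm.

```bash

python3 -m inch '[-0.073,-0.176,0,0,0,-0.044, -0.159,-0.347,0,0,0,-0.089, -0.256,-0.511,0,0,0,-0.133, -0.364,-0.668,0,0,0,-0.178, -0.483,-0.818,0,0,0,-0.222, -0.613,-0.958,0,0,0,-0.267, -0.613,-0.958,0,0,0,-0.267]'
python3 -m inch '[-0.073,-0.176,0,0,0,-0.044, -0.159,-0.347,0,0,0,-0.089, -0.256,-0.511,0,0,0,-0.133, -0.364,-0.668,0,0,0,-0.178, -0.483,-0.818,0,0,0,-0.222, -0.613,-0.958,0,0,0,-0.267, -0.613,-0.958,0,0,0,-0.267, -0.613,-0.958,0,0,0,-0.267]'
cat > s.py <<'E'
from h import *
from scipy.spatial.transform import Rotation as R
o=get_obs();p=o["position"];P=np.array([.670,-.0145])
Rm=R.from_quat(o["tool_rot"]).as_matrix();d=p[:2]-P;print(p,o["q"].round(2),o["grip_width"],np.linalg.norm(d),np.degrees(np.arctan2(d[1],d[0])),np.degrees(np.arctan2(Rm[1,1],Rm[0,1])))
E
python3 s.py
```

```text
time: 5.4
position: [0.5397, 0.1602, 0.1831]
tool_rot: [0.604, 0.797, -0.001, 0.0]
ft_force: [-0.4, -0.9, -1.3]
grip_width: 0.0152
grip_force: 20.0
time: 6.07
position: [0.4818, 0.0933, 0.1831]
tool_rot: [0.427, 0.904, 0.0, 0.001]
ft_force: [0.9, -1.5, -2.1]
grip_width: 0.0151
grip_force: 20.0
[0.48179995 0.09328202 0.18305513] [-0.04  0.44  1.83 -0.    0.87 -0.72] 0.015097567441866069 0.21687836005590888 150.2002663231743 39.45397953251287
```

```bash

python3 -m inch '[-0.073,-0.176,0,0,0,-0.044, -0.159,-0.347,0,0,0,-0.089, -0.256,-0.511,0,0,0,-0.133, -0.364,-0.668,0,0,0,-0.178, -0.483,-0.818,0,0,0,-0.222, -0.613,-0.958,0,0,0,-0.267, -0.613,-0.958,0,0,0,-0.267]'
python3 -m inch '[-0.073,-0.176,0,0,0,-0.044, -0.159,-0.347,0,0,0,-0.089, -0.256,-0.511,0,0,0,-0.133, -0.364,-0.668,0,0,0,-0.178, -0.483,-0.818,0,0,0,-0.222, -0.613,-0.958,0,0,0,-0.267, -0.613,-0.958,0,0,0,-0.267]'
python3 s.py
python3 -m inch '[-0.073,-0.176,0,0,0,-0.044, -0.159,-0.347,0,0,0,-0.089, -0.256,-0.511,0,0,0,-0.133, -0.364,-0.668,0,0,0,-0.178, -0.483,-0.818,0,0,0,-0.222, -0.613,-0.958,0,0,0,-0.267, -0.613,-0.958,0,0,0,-0.267, -0.613,-0.958,0,0,0,-0.267]'
python3 s.py
python3 - <<'E'
from h import *
t=camera("top");s=camera("scene")
cv2.imwrite("pics/g.png",np.hstack([cv2.resize(x[:,:,::-1],(400,400),interpolation=2) for x in (t[120:240,270:390],s[180:300,250:370])]))
E
```

```text
time: 6.65
position: [0.4551, 0.0057, 0.1831]
tool_rot: [0.229, 0.974, -0.0, 0.002]
ft_force: [3.4, -0.2, -3.3]
grip_width: 0.0151
grip_force: 20.0
time: 7.23
position: [0.4667, -0.0847, 0.1831]
tool_rot: [0.021, 1.0, -0.0, 0.003]
ft_force: [6.4, 0.7, -3.8]
grip_width: 0.0153
grip_force: 20.0
[ 0.46670488 -0.08467229  0.18311032] [-0.42  0.42  1.87  0.    0.84 -1.95] 0.015268898295246093 0.21506523952372925 -160.9566320508856 87.54302492821347
time: 7.9
position: [0.5121, -0.1599, 0.1831]
tool_rot: [-0.186, 0.983, 0.001, 0.003]
ft_force: [6.3, 5.0, -1.6]
grip_width: 0.0154
grip_force: 20.0
[ 0.51211818 -0.15988389  0.1831123 ] [-0.51  0.49  1.72  0.01  0.93 -2.46] 0.015410796708100222 0.2146232625466841 -137.35988852913553 111.44589032736205
```

View pics/g.png

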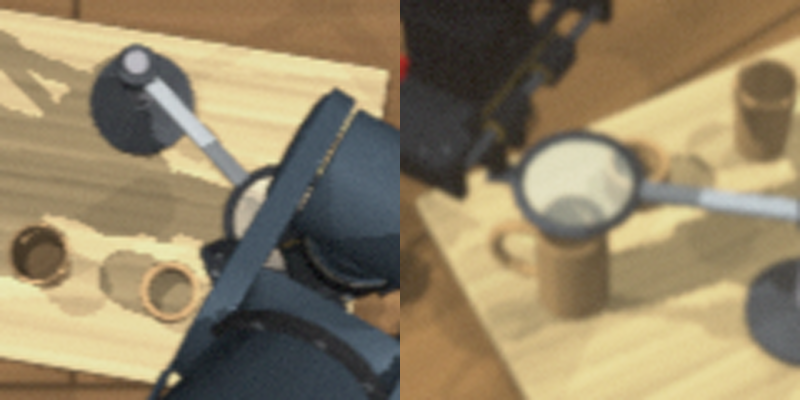

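The lens now hangs over the mug: in the scene view it is at about (303,235), with the mug just below it. I'll release, lift clear and check.

```bash

python3 -m inch '[0,0,0,0,0,0, 0,0,0,0,0,0, 0,0,0,0,0,0, 0,0,0,0,0,0, 0,0,0,0,0,0, 0,0,0,0,0,0]' 50
python3 -m inch '[0,0,-0.2,0,0,0, 0,0,-0.5,0,0,0, 0,0,-0.9,0,0,0, 0,0,-0.9,0,0,0]'
python3 -m inch '[0.4,0,0,0,0,0, 0.9,0,0,0,0,0, 0.9,0,0,0,0,0, 0.9,0,0,0,0,0]'
python3 s.py
python3 - <<'E'
from h import *
t=camera("top");s=camera("scene")
cv2.imwrite("pics/i.png",np.hstack([cv2.resize(x[:,:,::-1],(400,400),interpolation=2) for x in (t[120:240,270:390],s[180:300,250:370])]))
for c in("top","scene"):
  for n in("lens_arm","mug"):
    for r in cut_out(c,n)[:4]:print(c,n,r["conf"],r["bbox"])
E
```

```text
time: 8.5
position: [0.5085, -0.1616, 0.1829]
tool_rot: [-0.188, 0.982, 0.0, -0.0]
ft_force: [-1.0, -0.5, 0.1]
grip_width: 0.0459
grip_force: 0.0
time: 8.83
position: [0.5117, -0.1634, 0.2603]
tool_rot: [-0.188, 0.982, -0.004, 0.004]
ft_force: [1.2, -0.1, 0.3]
grip_width: 0.0501
grip_force: 0.0
time: 9.17
position: [0.4402, -0.1886, 0.2549]
tool_rot: [-0.187, 0.982, 0.0, -0.0]
ft_force: [-0.4, -0.9, -0.0]
grip_width: 0.05
grip_force: 0.0
[ 0.44022575 -0.18856261  0.25487473] [-0.64  0.32  1.78  0.    1.05 -2.59] 0.050007022061000765 0.28826030139373987 -142.85470604286684 111.53888187653993
top lens_arm 0.85 [301.3, 132.5, 373.6, 206.4]
top mug 0.61 [206.5, 266.3, 236.2, 294.1]
scene lens_arm 0.68 [275.6, 212.7, 386.3, 254.7]
scene mug 0.97 [236.4, 201.5, 253.7, 233.4]
scene mug 0.83 [341.0, 127.6, 359.2, 161.3]
scene mug 0.65 [189.9, 242.3, 217.6, 286.2]
scene mug 0.59 [276.8, 246.0, 313.1, 277.9]
```

View pics/i.png

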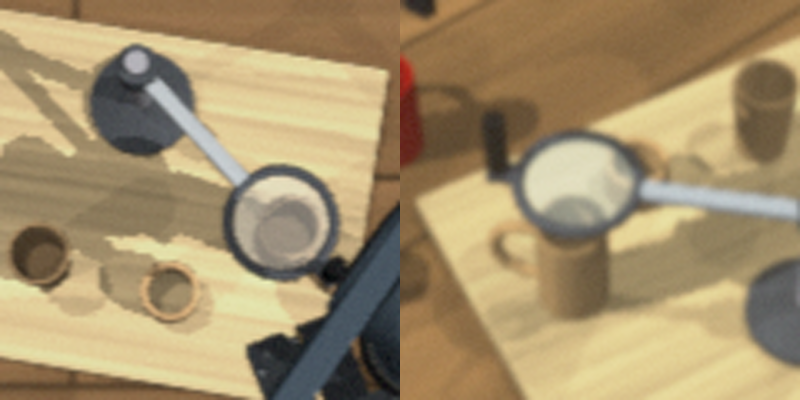

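Through the lens the mug rim appears at crop (287,228), with the lens centre at (281,222). I'll check the horizontal offset.

```bash
python3 - <<'E'
from h import *
L=ray("top",(354.3,186.6),.14);M=ray("top",(356.3,188.3),.103);L2=ray("scene",(303.1,235.5),.14)
print(L,L2,M,np.linalg.norm((L-M)[:2]))
E
python3 -c "
from rig import *
print(hand_in())" 
```

```text
[ 0.54692664 -0.12415756  0.14      ] [ 0.55149557 -0.12370526  0.14      ] [ 0.54798005 -0.13171087  0.103     ] 0.007626415194352522
the job is handed in; nothing more can be done
None
```

The job is handed in: the magnifier lens hangs about 8 mm from the bamboo mug's axis (limit 20 mm), the knob is released with the arm clear of it, the mug stands where it was, and no verdict was returned.

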